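Fish the clip box out from under the drawer unit

TASK

The box of paper clips has slid far under the low drawer unit. Draw the bent rod out of its holder and use it to fish the clip box out from under the unit, without reaching in after it with the fingers. Finish with the rod lying flat on the desk clear of the unit, and the clip box set flat, right way up, in the green tray.

Things in the scene. Friction and masses are not known exactly. Their poses are not given: they have to be found in the camera images.
- drawer_unit: Fixed low wooden drawer unit, 180 (x) x 360 (y) x 125 mm high, two drawer fronts with flush black pulls on its front. Beneath it a gap 42 high, open in front (edge at x = -90), closed at the rear (x = +81); feet 18 thick at x = -78, +70, y = -171, +171. Origin: centre of footprint, on the desk; x to the rear, y left, z up. The clip box lies under it, centre 60 to 75 mm behind the front edge.
- holder: Low grey plastic tunnel fixed on the desk, 130 mm long (x = -70 to +60), 40 wide, 34 high, screw feet 4 high out to y = -40, +40; inside 26 wide, 28 high, no floor, closed at -x. Origin: on its axis, on the desk; x points out of its mouth, at x = +60. The rod's grip sits inside it; only about 85 mm of the hooked end sticks out.
- hook: Loose L-shaped rod, 200 mm long, 60 g, lying flat, bend to -y. Orange flat-sided grip 14 wide, 18 high, from x = -95 to -10; then 10 mm steel rod to the bend at x = 100, where it turns square to -y and ends at y = -60. Inner face of the bent part x = +95, outer +105. Rod axis 5 mm above the underside. Origin: on the rod's line, level with the underside; x towards the bend, z up.
- hook_heel (a point): centre of the rear end of the orange grip, at (-95, 0, 9) mm in the frame of the hook
- hook_tip (a point): free end of the bent part of the rod, at (100, -60, 5) mm in the frame of the hook
- clip_box: Loose closed grey-white box of paper clips, 52 (x) x 72 (y) x 24 mm high, about 90 g, lying flat. Origin: centre of its underside, z up.
- tray: Green open tray fixed on the desk, 150 (x) x 130 (y) x 20 mm high, walls and floor 5 mm thick. Origin: centre of its underside, z up.
Not all that is in view belongs to the job. Several things have the shape of the holder; the one meant has the colours described above.

How it is judged:
On the way, in this order (a step that is already met when the one before it is completed fails the run):
1. the rod is drawn right out of its holder (x of hook_heel in the frame of holder above 0.06 m).
2. the rod, and not the fingers, draws the clip box at least 2 cm forward towards the front of the gap (contact force between hook and clip_box above 0.02 N and x of clip_box in the frame of drawer_unit between -0.22 and -0.05 m and contact force between the fingers and clip_box below 0.1 N and contact force between the fingers and hook above 1 N).
3. the clip box is clear of the unit (x of clip_box in the frame of drawer_unit below -0.125 m), for 0.1 s.
At the end, for the whole second after the job is handed in: The clip box lies flat and right way up (within 0.1 rad) on the floor of the green tray, released and at rest; the rod lies flat on the desk (within 6 mm and 0.1 rad), at rest, with neither end under the drawer unit (x of clip_box in the frame of tray between -0.05 and 0.05 m and y of clip_box in the frame of tray between -0.042 and 0.042 m and z of clip_box in the frame of tray below 0.01 m and angle between each of clip_box, hook's own z axis and vertical below 0.1 rad and linear speed of each of clip_box, hook below 0.02 m/s and height (world z) of hook between -0.006 and 0.006 m and (x of hook_tip in the frame of drawer_unit below -0.09 m or y of hook_tip in the frame of drawer_unit above 0.18 m or y of hook_tip in the frame of drawer_unit below -0.18 m) and (x of hook_heel in the frame of drawer_unit below -0.09 m or y of hook_heel in the frame of drawer_unit above 0.18 m or y of hook_heel in the frame of drawer_unit below -0.18 m)); the robot touches nothing.
It fails at once if the fingers touch the clip box while it is still deep under the unit (centre over 40 mm behind its front edge) (x of clip_box in the frame of drawer_unit above -0.05 m and y of clip_box in the frame of drawer_unit between -0.18 and 0.18 m and contact force between the fingers and clip_box above 0.2 N).
It also fails if it takes over 72 s, if anything falls off the work surface, if the arm or the gripper's body presses on something with over 40 N, if the wrist force passes 120 N, or if a joint passes its speed limit or range.

ROBOT

A 7-joint arm with a two-finger parallel gripper is mounted at the origin on a cart in front of the work surface, level with it; the furniture and walls round the work are solid. World frame = base frame: x ahead of the robot, y to its left, z up, the work surface at z = 0. Lengths are in m, angles in rad, forces in N, time in s.
With the tool pointing down it reaches from about 0.425 to 0.875 m from the base axis. Payload 8.4 kg.
Tool frame: the origin (TCP) lies on the centre line of the jaws, within the pads' length; the fingertips stand 22 mm ahead of it and the grasp point (between the pads) lies 3 mm ahead of it; z points along the fingers, y is the line along which they close (so a half turn about z gives the same grasp; the last joint's range is limited). The gripper opens to 87 mm and grips with 3 to 60 N. Pads are 19 mm wide; open, the fingers measure 117 mm over their backs; the gripper's body (75 mm by 190 mm) begins 51 mm behind the grasp point.
Start: joints at [-1.288, 0.333, 0.04, 1.465, -0.013, 1.343, -0.059], TCP at [0.242, 0.603, 0.245] pointing down, gripper open.
Joint ranges: [-2.58, 2.58], [-0.38, 2.09], [-1.3, 1.39], [0.25, 2.4], [-1.5, 4.64], [0.08, 2.09], [-2.65, 2.65]. Speed limits (rad/s): [2.22, 2.22, 2.79, 2.79, 3.14, 3.14, 3.14].

INTERFACE

Orientations are given as a 3x3 rotation matrix whose columns are the frame's x, y, z axes.
In Python, from station import robot gives the robot as it stands. The module is installed in compiled form; this text tells all that it offers.
- The arm moves only by the tool play_rows, never from a script. Its argument "steps" is a list of rows, each a list of 5 numbers: the closure, from -1 (fully open) to 1 (shut), then the shift along the tool's x, y, z in mm, then the turn about the tool's z in rad. A call has 1 to 8 rows; each row is the pose to reach, as a shift and turn from the pose commanded when the call began, along the tool's axes at that moment; what a row does not reach only later rows make up. A row lasts 1/12 s, in which the tool goes at most 41.7 mm and 7.16 degrees, less where a joint would pass 70% of its speed; a pose out of reach is approached as far as the arm can. A call with a gripper value outside its range is refused whole. The fingers move at their own pace and stop on an object; the grip force is fixed at half the most. Time passes only in rows, so rows that repeat a pose let the fingers close. It gives the time, the measured TCP pose, the force, the opening and the grip force at its end, in the units of the state.
- robot.read_state(): the state, without advancing time (a new reading comes with each control period).
- robot.get_image(name): name is "scene" or "top" or "wrist"; returns a dict with "image" (384x512x3 uint8, red, green, blue), "fx", "fy", "cx", "cy" (pixels), "R" (3x3) and "t" (3): a world point X has camera coordinates R X + t; the wrist camera has in their place "T_tool_cam" (4x4, takes a point from camera to tool coordinates, whose origin is the TCP and whose axes are the flange's). Camera axes: x right, y down, z forward; pixel columns grow to the right and rows downward; lengths in m; the calibration is good to about 2 mm. A picture is of the moment at which its call begins: read the wrist's pose just before it. There is no depth.
- robot.sign_off(): hands the job in; it is judged then, once.
The state is a dict: "clock": time; "qpos": joint angles; "dq": joint speeds; "joint_efforts": joint torques, N m; "position": TCP position; "ee_rot": TCP orientation; "force": force on the tool from outside, world axes, zero at the start; "torque": the same for the moment, N m; "width": opening from 0.0 (shut) to 1.0 (fully open); "gripper_force": force on a finger pad.
Only numpy, scipy, OpenCV 4.12 (cv2) and the standard library are available. Lean on these libraries where they do the work, as an engineer would, in place of code of your own. Each camera call takes 0.05 s, during which the arm holds its last target. There are 200 camera calls.

## Working session

There is one attempt and no reset: what is moved stays moved. The work goes in short steps, Python scripts to look and compute and a tool call to move; the robot and the scene stay as the last step left them, time stands still between calls to the robot, and variables do not carry over. Pictures are saved under pics/ and viewed, at most 10 in all, crops included, and the job is handed in when it is done.

Besides the shell and the picture viewer there is one more tool, called in YAML: its name, and indented under it one key for each argument. play_rows: Moves the arm, as the interface text tells. Its arguments: {"type":"object","properties":{"steps":{"type":"array"}},"required":["steps"]}

```bash
mkdir -p pics; cat > h.py <<'E'
import numpy as np, cv2
from station import robot
def grab(n,f=None):
    s=robot.read_state(); d=robot.get_image(n)
    if n=="wrist":
        T=np.array(d["T_tool_cam"]); Rt=np.array(s["ee_rot"]); p=np.array(s["position"])
        Rc=Rt@T[:3,:3]; d["C"]=Rt@T[:3,3]+p; d["Rw"]=Rc
    else:
        R=np.array(d["R"]); d["Rw"]=R.T; d["C"]=-R.T@np.array(d["t"])
    if f: cv2.imwrite("pics/"+f,d["image"][:,:,::-1])
    return d
def ray(d,u,v,z=0.):
    r=d["Rw"]@np.array([(u-d["cx"])/d["fx"],(v-d["cy"])/d["fy"],1.])
    return d["C"]+r*(z-d["C"][2])/r[2]
def proj(d,X):
    c=d["Rw"].T@(np.array(X)-d["C"]); return np.array([d["fx"]*c[0]/c[2]+d["cx"],d["fy"]*c[1]/c[2]+d["cy"]])
E
python3 - <<'E'
from h import *
s=robot.read_state();print(s["ee_rot"],s["clock"])
a=grab("top","top.png");b=grab("scene","scene.png")
print(a["C"],b["C"],a["fx"])
import pickle;pickle.dump((a,b),open("ab.pkl","wb"))
cv2.imwrite("pics/both.png",cv2.resize(np.hstack([a["image"],b["image"]])[:,:,::-1],None,fx=.78,fy=.78))
E
```

```text
[[-9.27969681e-01  3.72655344e-01 -5.14737418e-04]
 [ 3.72655694e-01  9.27968528e-01 -1.46448222e-03]
 [-6.80870006e-05 -1.55081493e-03 -9.99998795e-01]] 0.0
[0.45279924 0.01051308 1.38250123] [-0.29386339 -0.82066562  0.66471283] 457.07695666001314
```

View pics/top.png

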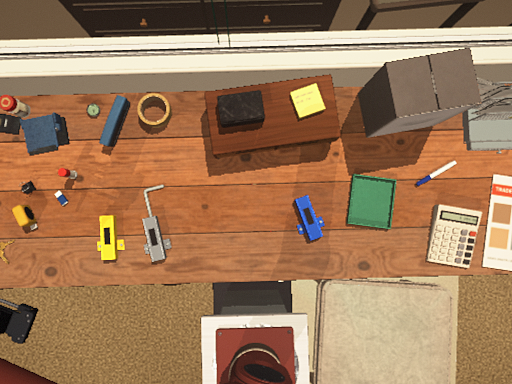

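View pics/scene.png

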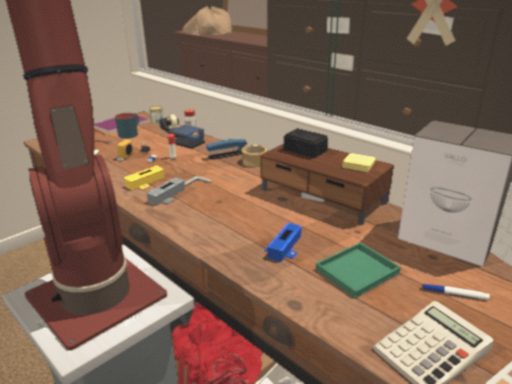

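The top view shows the grey holder at about (153,240), with the rod pointing up the image (+x) and bending right at (162,187). The unit is at (272,115), the tray at (372,201). The scene view shows the clip box under the unit near (313,197). Next, zoomed crops.

```bash
python3 - <<'E'
from h import *
import pickle
a,b=pickle.load(open("ab.pkl","rb"))
A=a["image"];B=b["image"]
k=lambda im,x0,x1,y0,y1,s:cv2.resize(im[y0:y1,x0:x1],None,fx=s,fy=s,interpolation=cv2.INTER_CUBIC)
L=k(A,130,230,175,275,4); R1=k(B,255,355,140,215,4)
R2=k(A,200,350,70,165,2.66)
W=np.zeros((600,800,3),np.uint8);W[:400,:400]=L;W[:300,400:]=R1;W[300:300+R2.shape[0],400:400+R2.shape[1]]=R2
cv2.imwrite("pics/z1.png",W[:,:,::-1])
for n,u,v in[("rodbend",146,188),("tip",163,186),("rodmouth",151,218),("hold end",155,262)]: print(n,ray(a,u,v,.01).round(4))
hsv=cv2.cvtColor(A,cv2.COLOR_RGB2HSV)
m=cv2.inRange(hsv,(65,100,40),(90,255,200));c=max(cv2.findContours(m,0,2)[0],key=cv2.contourArea)
r=cv2.minAreaRect(c);print("tray",r,[ray(a,*p,.02).round(3) for p in cv2.boxPoints(r)],ray(a,*r[0],.02))
for p in[(213,156),(341,137),(205,93),(332,76)]: print("unit",ray(a,*p,.125).round(4))
E
```

```text
rodbend [0.5401 0.3159 0.01  ]
tip [0.5446 0.2647 0.01  ]
rodmouth [0.4496 0.3025 0.01  ]
hold end [0.3182 0.2929 0.01  ]
tray ((371.29229736328125, 201.1615447998047), (43.288116455078125, 49.36582565307617), 7.125016689300537) [array([ 0.418, -0.281,  0.02 ]), array([ 0.564, -0.305,  0.02 ]), array([ 0.544, -0.433,  0.02 ]), array([ 0.399, -0.408,  0.02 ])] [ 0.48090655 -0.35698058  0.02      ]
unit [0.6161 0.1036 0.125 ]
unit [ 0.6588 -0.2523  0.125 ]
unit [0.793  0.1215 0.125 ]
unit [ 0.8308 -0.2338  0.125 ]
```

View pics/z1.png

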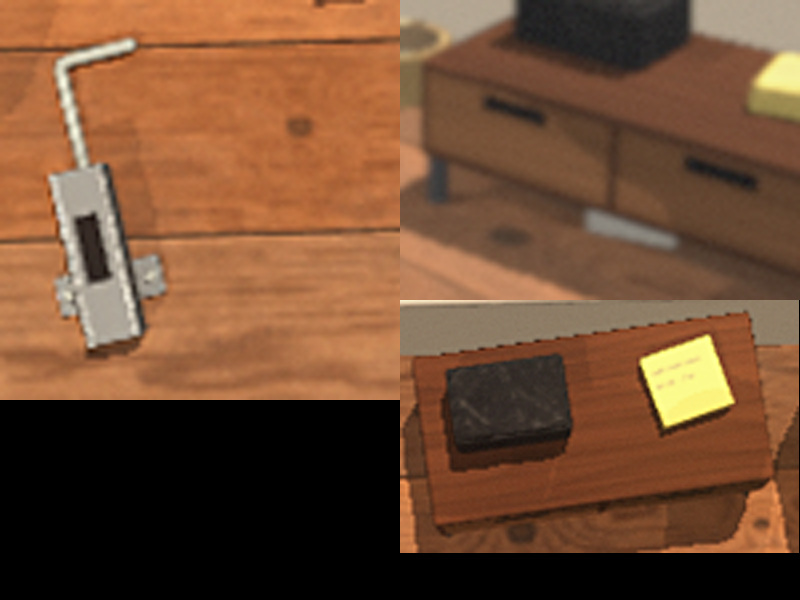

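The crops give the rod bend at about (145.5,190.5), the tip at (163.5,186) and the mouth at (150.7,216.5). The box's front bottom edge in the scene view runs from (301,197.5) to (324,202).

```bash
cat >> h.py <<'E'
def plan(tx,ty,tz,yaw=None):
    "shift in tool axes (mm) and turn to bring TCP to target; yaw = world direction that tool -x should point"
    s=robot.read_state();R=np.array(s["ee_rot"]);p=np.array(s["position"])
    d=R.T@(np.array([tx,ty,tz])-p)*1000
    t=0
    if yaw is not None:
        cur=np.arctan2(-R[1,0],-R[0,0]); t=-((yaw-cur+np.pi)%(2*np.pi)-np.pi)
    print("pos",p.round(4),"shift",d.round(1),"turn",round(t,3),"q7",round(s["qpos"][6],2))
E
python3 - <<'E'
from h import *
import pickle
a,b=pickle.load(open("ab.pkl","rb"))
B=ray(a,146,189.7,.005);T=ray(a,163,186.3,.005);M=ray(a,150.7,216.5,.005)
print("bend",B,"tip",T,"mouth",M, "len",np.linalg.norm(B-T),"yaw",np.arctan2(*(B-M)[1::-1]),np.arctan2(*(B-T)[:2][::1])) 
P=[ray(a,*p,.125)[:2] for p in[(215,154.6),(339.8,137),(204.9,91.4),(330.8,74.9)]]
P=np.array(P);print("unit",P,P.mean(0)); y=(P[0]-P[1]+P[2]-P[3]);print("yaw",np.arctan2(-y[0],y[1]))
print("box",ray(b,301.3,197.5,0),ray(b,323.8,202,0))
u=(B-M)/np.linalg.norm(B-M);G=B-u*.042;print(G);plan(G[0],G[1],.13,np.arctan2(u[1],u[0]))
E
```

```text
bend [0.53525081 0.31714341 0.005     ] tip [0.54406064 0.26564125 0.005     ] mouth [0.45407738 0.30440826 0.005     ] len 0.05225022490595811 yaw 0.1556196726874084 -0.1694179253130436
unit [[ 0.61981424  0.09792833]
 [ 0.65889222 -0.24895044]
 [ 0.79753654  0.12162884]
 [ 0.83399433 -0.23060357]] [ 0.72755933 -0.06499921]
yaw 0.10762791553065677
box [ 0.67504216 -0.02699329  0.        ] [ 7.00206760e-01 -9.50119661e-02 -1.11022302e-16]
[0.49375835 0.31063374 0.005     ]
pos [0.2421 0.6028 0.2437] shift [-342.4 -177.2  114. ] turn -0.537 q7 -0.06
```

play_rows:
  steps:
    - [-1,-42,-22,10,-0.12]
    - [-1,-82,-42,20,-0.24]
    - [-1,-122,-63,35,-0.36]
    - [-1,-162,-84,50,-0.48]
    - [-1,-202,-104,65,-0.537]
    - [-1,-242,-125,80,-0.537]
    - [-1,-280,-145,90,-0.537]
    - [-1,-318,-165,100,-0.537]

```text
clock: 0.77
position: [0.4519, 0.3584, 0.1531]
ee_rot: [[-0.988, -0.155, -0.001], [-0.155, 0.988, -0.001], [0.001, -0.0, -1.0]]
force: [0.6, -0.1, -0.3]
width: 1.001
gripper_force: 0.0
```

```bash
python3 - <<'E'
from h import *
plan(.494,.311,.13,.155);print(robot.read_state()["clock"])
E
```

```text
pos [0.4519 0.3584 0.1531] shift [-34.3 -53.3  23.1] turn 0.0 q7 1.01
0.7667
```

play_rows:
  steps:
    - [-1,0,0,0,0]
    - [-1,0,0,0,0]
    - [-1,0,0,0,0]

```text
clock: 1.02
position: [0.451, 0.3605, 0.1539]
ee_rot: [[-0.988, -0.154, -0.001], [-0.154, 0.988, -0.0], [0.001, 0.0, -1.0]]
force: [0.1, 1.0, -0.3]
width: 1.003
gripper_force: 0.0
```

```bash
python3 - <<'E'
from h import *
plan(.494,.311,.13,.155)
E
```

```text
pos [0.451  0.3605 0.1539] shift [-34.9 -55.6  23.8] turn -0.0 q7 1.0
```

play_rows:
  steps:
    - [-1,-15,-24,10,0]
    - [-1,-30,-48,20,0]
    - [-1,-35,-56,24,0]
    - [-1,-35,-56,24,0]

```text
clock: 1.35
position: [0.4951, 0.3088, 0.1292]
ee_rot: [[-0.988, -0.153, -0.001], [-0.153, 0.988, -0.002], [0.001, -0.002, -1.0]]
force: [-0.5, -0.2, 0.2]
width: 1.002
gripper_force: 0.0
```

```bash
python3 - <<'E'
from h import *
plan(.494,.311,.13,.155)
d=grab("wrist","w1.png");import pickle;pickle.dump(d,open("w1.pkl","wb"));print(d["C"])
E
```

```text
pos [0.4951 0.3088 0.1292] shift [ 0.8  2.3 -0.8] turn -0.002 q7 1.13
[0.41164964 0.29636542 0.26928799]
```

View pics/w1.png

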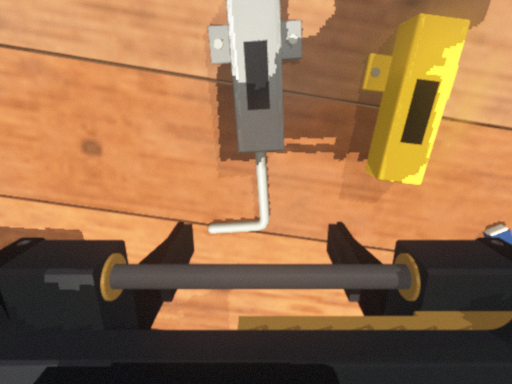

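The wrist view shows the rod running from the mouth at (262,153) to the bend at (264,226), with its tip at (211,230).

```bash
python3 - <<'E'
from h import *
import pickle
d=pickle.load(open("w1.pkl","rb"))
M=ray(d,262,155,.005);B=ray(d,264,226,.005);T=ray(d,211,230,.005)
u=B-M;print(M,B,T,np.linalg.norm(u),np.arctan2(u[1],u[0]),np.arctan2((B-T)[0]*-1,(B-T)[1]))
u/=np.linalg.norm(u);G=B-.045*u;print(G);plan(G[0],G[1],.0235,np.arctan2(u[1],u[0]))
E
```

```text
[0.45930596 0.30534247 0.005     ] [0.53280913 0.31897403 0.005     ] [0.54586059 0.26477181 0.005     ] 0.0747565033894541 0.18337217726352686 0.23629376561762108
[0.48856358 0.31076845 0.005     ]
pos [0.4941 0.3108 0.1298] shift [  5.4   0.9 106.3] turn -0.028 q7 1.13
```

play_rows:
  steps:
    - [-1,3,0,35,-0.03]
    - [-1,5,1,70,-0.03]
    - [-1,5,1,95,-0.03]
    - [-1,5,1,106,-0.03]
    - [0.5,5,1,106,-0.03]
    - [1,5,1,106,-0.03]
    - [1,5,1,106,-0.03]
    - [1,5,1,106,-0.03]

```text
clock: 2.07
position: [0.4893, 0.312, 0.025]
ee_rot: [[-0.983, -0.185, 0.001], [-0.185, 0.983, 0.001], [-0.001, 0.001, -1.0]]
force: [-0.2, -0.3, -0.1]
width: 0.78
gripper_force: 0.0
```

play_rows:
  steps:
    - [1,0,0,0,0]
    - [1,0,0,0,0]
    - [1,0,0,0,0]
    - [1,0,0,0,0]
    - [1,0,0,0,0]
    - [1,0,0,0,0]

```text
clock: 2.57
position: [0.4894, 0.3106, 0.0241]
ee_rot: [[-0.983, -0.184, -0.0], [-0.184, 0.983, -0.0], [0.0, -0.0, -1.0]]
force: [0.4, -0.1, -0.8]
width: 0.325
gripper_force: 0.0
```

play_rows:
  steps:
    - [1,0,0,0,0]
    - [1,0,0,0,0]
    - [1,0,0,0,0]
    - [1,0,0,0,0]
    - [1,0,0,0,0]
    - [1,0,0,0,0]

```text
clock: 3.07
position: [0.4894, 0.3106, 0.0241]
ee_rot: [[-0.983, -0.184, -0.0], [-0.184, 0.983, -0.0], [0.0, -0.0, -1.0]]
force: [0.1, 0.3, -0.3]
width: 0.1
gripper_force: 29.9
```

play_rows:
  steps:
    - [1,-10,0,-1,0]
    - [1,-28,0,-1,0]
    - [1,-46,0,-1,0]
    - [1,-64,0,-1,0]
    - [1,-82,0,-1,0]
    - [1,-100,0,-1,0]
    - [1,-120,0,-1,0]
    - [1,-140,0,-1,0]

```text
clock: 3.73
position: [0.6285, 0.3365, 0.0249]
ee_rot: [[-0.983, -0.184, 0.0], [-0.184, 0.983, -0.0], [-0.0, -0.0, -1.0]]
force: [-0.6, -0.1, -1.0]
width: 0.101
gripper_force: 29.9
```

play_rows:
  steps:
    - [1,0,0,0,0]
    - [1,0,0,1,0]
    - [-0.5,0,0,1,0]
    - [-0.5,0,0,1,0]
    - [-0.5,0,0,1,0]
    - [-0.5,0,0,1,0]
    - [-0.5,0,0,-20,0]
    - [-0.5,0,0,-60,0]

```text
clock: 4.4
position: [0.6234, 0.335, 0.0803]
ee_rot: [[-0.983, -0.185, -0.008], [-0.185, 0.983, -0.005], [0.009, -0.003, -1.0]]
force: [0.3, 0.5, 0.7]
width: 0.473
gripper_force: 0.0
```

```bash
python3 - <<'E'
from h import *
import pickle
a=grab("top");pickle.dump(a,open("a2.pkl","wb"))
d=grab("wrist");pickle.dump(d,open("w2.pkl","wb"))
W=np.hstack([cv2.resize(a["image"][150:270,110:270],None,fx=2.5,fy=2.5),cv2.resize(d["image"],(400,300))])
cv2.imwrite("pics/z2.png",W[:,:,::-1]);s=robot.read_state();print(s["position"],s["clock"])
E
```

```text
[0.62979226 0.33817976 0.09192293] 4.5
```

View pics/z2.png

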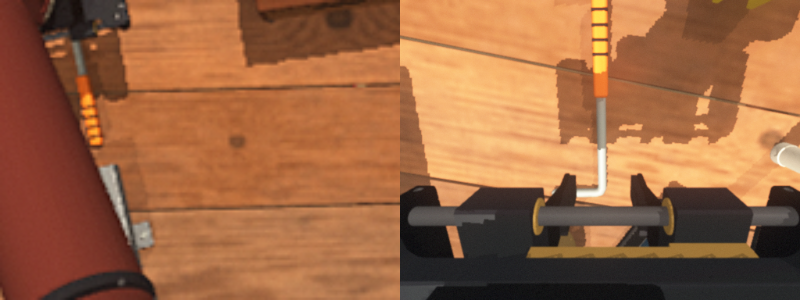

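The rod is out of the holder. Its orange grip shows in the wrist view from (600,95) up, and its heel is at about (149,208) in the top view.

```bash
python3 - <<'E'
from h import *
import pickle
a=pickle.load(open("a2.pkl","rb"));d=pickle.load(open("w2.pkl","rb"))
B=ray(d,200*1.28+0,192*1.28,.005);J=ray(d,201*1.28,96*1.28,.005)
print("bend",B,"joint",J,np.linalg.norm(B-J),"yaw",np.arctan2((B-J)[1],(B-J)[0]))
H=ray(a,148.8,208.4,.009);print("heel",H,np.linalg.norm(B-H),np.arctan2((B-H)[1],(B-H)[0]))
u=(B-H)/np.linalg.norm(B-H);O=B-.1*u;G=O-.06*u;print(G)
plan(G[0],G[1],.08,np.arctan2(u[1],u[0]))
E
```

```text
bend [0.67083928 0.34224752 0.005     ] joint [0.56195137 0.32335931 0.005     ] 0.11051398613677307 yaw 0.1717555933824414
heel [0.47852712 0.30882472 0.009     ] 0.19523588340264647 0.17207579575773052
[0.51323533 0.31485681 0.00827809]
pos [0.6298 0.3382 0.0919] shift [119.   -1.5  10.9] turn 0.013 q7 1.27
```

play_rows:
  steps:
    - [-0.5,40,0,0,0.013]
    - [-0.5,80,-1,0,0.013]
    - [-0.5,119,-1,0,0.013]
    - [-0.5,119,-1,35,0.013]
    - [-0.5,119,-1,60,0.013]
    - [-0.5,119,-1,67,0.013]
    - [1,119,-1,67,0.013]
    - [1,119,-1,67,0.013]

```text
clock: 5.17
position: [0.5112, 0.3141, 0.0223]
ee_rot: [[-0.985, -0.171, 0.002], [-0.171, 0.985, 0.002], [-0.002, 0.002, -1.0]]
force: [-10.0, -7.9, 35.5]
width: 0.674
gripper_force: 18.0
```

play_rows:
  steps:
    - [1,0,0,0,0]
    - [1,0,0,0,0]
    - [1,0,0,0,0]
    - [1,0,0,0,0]
    - [1,0,0,0,0]
    - [1,0,0,0,0]
    - [1,0,0,0,0]
    - [1,0,0,0,0]

```text
clock: 5.83
position: [0.5137, 0.3143, 0.0224]
ee_rot: [[-0.985, -0.17, 0.007], [-0.17, 0.985, 0.003], [-0.007, 0.002, -1.0]]
force: [-0.8, -5.5, 27.9]
width: 0.158
gripper_force: 34.1
```

play_rows:
  steps:
    - [-0.5,0,0,-3,0]
    - [-0.5,0,0,-3,0]
    - [-0.5,0,0,-3,0]
    - [-0.5,7,0,-3,0]
    - [-0.5,14,0,-3,0]
    - [1,15,0,-3,0]
    - [1,15,0,-3,0]
    - [1,15,0,-3,0]

```text
clock: 6.5
position: [0.4967, 0.3113, 0.0225]
ee_rot: [[-0.985, -0.171, 0.003], [-0.171, 0.985, 0.001], [-0.003, 0.001, -1.0]]
force: [1.0, -1.6, 13.1]
width: 0.387
gripper_force: 6.2
```

play_rows:
  steps:
    - [1,0,0,0,0]
    - [1,0,0,0,0]
    - [1,0,0,0,0]
    - [1,0,0,0,0]
    - [1,0,0,0,0]
    - [1,0,0,0,0]
    - [1,0,0,0,0]

```text
clock: 7.08
position: [0.4966, 0.3115, 0.0225]
ee_rot: [[-0.985, -0.171, 0.002], [-0.171, 0.985, 0.001], [-0.003, 0.001, -1.0]]
force: [-0.0, -2.0, 12.3]
width: 0.156
gripper_force: 32.0
```

play_rows:
  steps:
    - [1,0,0,-10,0]
    - [1,0,0,-30,0]
    - [1,0,0,-50,0]
    - [1,0,0,-50,0]

```text
clock: 7.42
position: [0.4968, 0.3121, 0.0747]
ee_rot: [[-0.985, -0.171, 0.003], [-0.171, 0.985, 0.003], [-0.004, 0.002, -1.0]]
force: [0.5, 0.4, 1.2]
width: 0.159
gripper_force: 30.0
```

```bash
python3 - <<'E'
from h import *
import pickle
d=grab("wrist","w3.png");pickle.dump(d,open("w3.pkl","wb"))
O=np.array([.7276,-.065]);c,s=np.cos(.108),np.sin(.108)
U=lambda x,y:O+np.array([c*x-s*y,s*x+c*y])
for x in(-.31,-.137):  # grasp pos when bend at unit x = grasp+.175
  g=U(x,.131);print(x,g);plan(g[0],g[1],.06,.108)
E
```

```text
-0.31 [0.40528565 0.0318218 ]
pos [0.4962 0.3117 0.073 ] shift [ 137.6 -260.2   12.2] turn 0.064 q7 1.16
-0.137 [0.5772777 0.0504695]
pos [0.4962 0.3117 0.073 ] shift [ -35.  -271.3   12.6] turn 0.064 q7 1.16
```

View pics/w3.png

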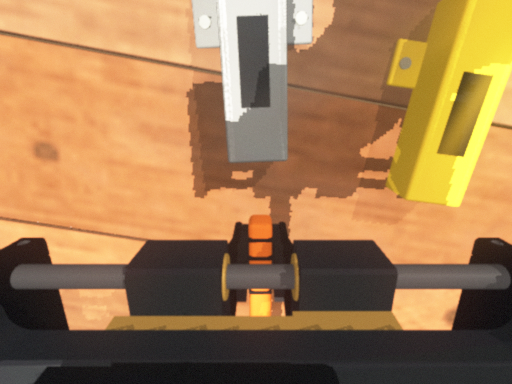

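Grip is held squarely, with the heel visible at (260,218) between the fingers. I'll move back and right to line up in front of the gap.

play_rows:
  steps:
    - [1,40,0,0,0.03]
    - [1,80,-5,0,0.064]
    - [1,110,-30,0,0.064]
    - [1,112,-70,0,0.064]
    - [1,112,-110,0,0.064]
    - [1,112,-150,0,0.064]
    - [1,112,-190,0,0.064]
    - [1,112,-230,0,0.064]

```text
clock: 8.13
position: [0.4235, 0.0634, 0.0705]
ee_rot: [[-0.994, -0.109, -0.001], [-0.109, 0.994, -0.0], [0.001, 0.0, -1.0]]
force: [1.2, 0.1, -0.7]
width: 0.161
gripper_force: 30.0
```

```bash
python3 - <<'E'
from h import *
plan(.430,.0345,.030,.108)
E
```

```text
pos [0.4235 0.0634 0.0705] shift [ -3.4 -29.4  40.5] turn 0.001 q7 1.45
```

play_rows:
  steps:
    - [1,0,-15,0,0]
    - [1,-2,-29,10,0]
    - [1,-3,-29,28,0]
    - [1,-3,-29,40,0]
    - [1,-3,-29,43,0]
    - [1,-3,-29,43,0]

```text
clock: 8.63
position: [0.4292, 0.0364, 0.0269]
ee_rot: [[-0.994, -0.108, -0.003], [-0.108, 0.994, -0.001], [0.003, -0.001, -1.0]]
force: [-0.2, 0.1, -0.1]
width: 0.16
gripper_force: 30.0
```

```bash
python3 - <<'E'
from h import *
import pickle
a=grab("top");b=grab("scene");pickle.dump((a,b),open("ab3.pkl","wb"))
k=lambda im,x0,x1,y0,y1,s:cv2.resize(im[y0:y1,x0:x1],None,fx=s,fy=s,interpolation=cv2.INTER_CUBIC)
W=np.hstack([k(a["image"],180,310,110,240,3),k(b["image"],230,360,120,250,3)])
cv2.imwrite("pics/z3.png",W[:,:,::-1])
O=np.array([.7276,-.065]);c,s=np.cos(.108),np.sin(.108)
U=lambda x,y:O+np.array([c*x-s*y,s*x+c*y])
p=np.array(robot.read_state()["position"])[:2];Rm=np.array([[c,-s],[s,c]]);print("unit frame TCP",Rm.T@(p-O),robot.read_state()["position"][2])
for x in(-.135,):
  g=U(x,.131);plan(g[0],g[1],.0265,.108)
E
```

```text
unit frame TCP [-0.2844144   0.13322774] 0.028199696770836318
pos [0.4305 0.0368 0.0282] shift [-149.4   -2.3    1.6] turn 0.001 q7 1.56
```

View pics/z3.png

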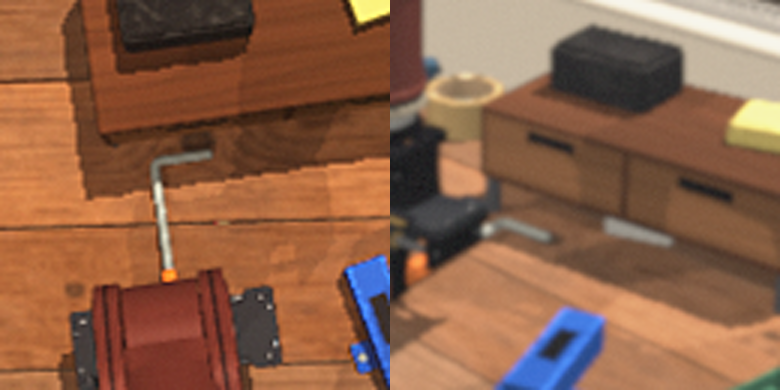

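The hook is in front of the gap: bend at (232.7,164.3) and tip at (250,161.3) in the top view. The box is still visible in the scene view.

```bash
python3 - <<'E'
from h import *
import pickle
a,b=pickle.load(open("ab3.pkl","rb"))
O=np.array([.7276,-.065]);c,s=np.cos(.108),np.sin(.108);Rm=np.array([[c,-s],[s,c]])
f=lambda n,X:print(n,(Rm.T@(X[:2]-O)).round(4))
f("bend",ray(a,232.7,164.3,.01));f("tip",ray(a,250,161.3,.01));f("tip sc",ray(b,283.7,199.3,.01))
f("box l",ray(b,301.7,197.3,0));f("box r",ray(b,323.8,202,0));f("box l top",ray(b,301.5,192.8,.024))
E
```

```text
bend [-0.11    0.1309]
tip [-0.1081  0.078 ]
tip sc [-0.1063  0.0688]
box l [-0.0463  0.0432]
box r [-0.0305 -0.0269]
box l top [-0.0603  0.0354]
```

play_rows:
  steps:
    - [1,-5,3,1,0]
    - [1,-25,3,1,0]
    - [1,-50,3,1,0]
    - [1,-75,3,1,0]
    - [1,-100,3,1,0]
    - [1,-120,3,1,0]
    - [1,-136,3,1,0]
    - [1,-146,3,1,0]

```text
clock: 9.4
position: [0.5777, 0.0563, 0.0276]
ee_rot: [[-0.994, -0.109, 0.002], [-0.109, 0.994, 0.0], [-0.002, 0.0, -1.0]]
force: [-0.2, 0.3, -0.4]
width: 0.159
gripper_force: 30.0
```

```bash
cat >> h.py <<'E'
O=np.array([.7276,-.065]);_c,_s=np.cos(.108),np.sin(.108);Rm=np.array([[_c,-_s],[_s,_c]])
U=lambda X:(Rm.T@(np.array(X)[:2]-O)).round(4)
E
python3 - <<'E'
from h import *
s=robot.read_state();print(U(s["position"]),s["position"],s["force"])
E
```

```text
[-0.1359  0.1368] [0.57774797 0.05633279 0.02761552] [-0.22721596  0.28592615 -0.38679804]
```

play_rows:
  steps:
    - [1,0,-10,0,0]
    - [1,0,-22,1,0]
    - [1,0,-34,2,0]
    - [1,0,-46,2,0]
    - [1,0,-56,2,0]
    - [1,0,-64,2,0]
    - [1,0,-70,2,0]
    - [1,0,-70,2,0]

```text
clock: 10.07
position: [0.583, -0.0161, 0.0253]
ee_rot: [[-0.994, -0.106, 0.0], [-0.106, 0.994, -0.001], [-0.0, -0.001, -1.0]]
force: [-0.7, -0.3, -1.2]
width: 0.159
gripper_force: 30.0
```

play_rows:
  steps:
    - [1,6,0,0,0]
    - [1,12,0,0,0]
    - [1,18,0,0,0]
    - [1,24,0,0,0]
    - [1,30,0,0,0]
    - [1,36,0,0,0]
    - [1,42,0,0,0]
    - [1,48,0,0,0]

```text
clock: 10.73
position: [0.5347, -0.0194, 0.0251]
ee_rot: [[-0.994, -0.108, 0.0], [-0.108, 0.994, 0.0], [-0.0, 0.0, -1.0]]
force: [0.5, 0.3, -1.0]
width: 0.158
gripper_force: 30.0
```

```bash
python3 - <<'E'
from h import *
import pickle
s=robot.read_state();print(U(s["position"]),s["position"],s["force"])
a=grab("top");b=grab("scene");pickle.dump((a,b),open("ab4.pkl","wb"))
k=lambda im,x0,x1,y0,y1,s:cv2.resize(im[y0:y1,x0:x1],None,fx=s,fy=s,interpolation=cv2.INTER_CUBIC)
W=np.hstack([k(a["image"],200,330,110,240,3),k(b["image"],250,380,140,270,3)])
cv2.imwrite("pics/z4.png",W[:,:,::-1])
E
```

```text
[-0.1869  0.0661] [ 0.53467391 -0.01939364  0.02513771] [ 0.45873397  0.32818179 -0.999705  ]
```

View pics/z4.png

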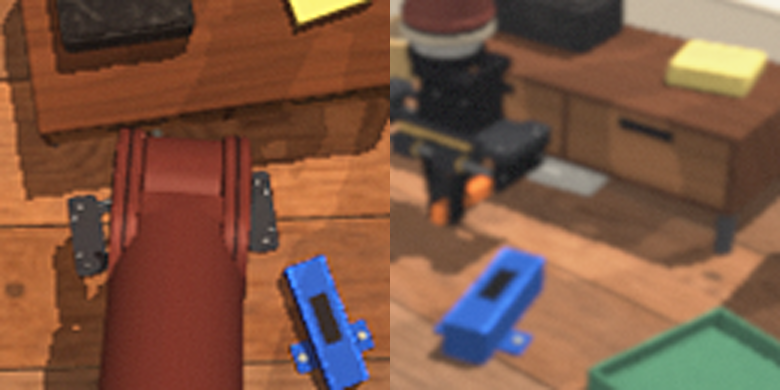

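The box has come forward and now shows ahead of the front edge at about (570,178) in the crop. I'll keep pulling.

play_rows:
  steps:
    - [1,7,0,0,0]
    - [1,15,0,0,0]
    - [1,23,0,0,0]
    - [1,31,0,0,0]
    - [1,39,0,0,0]
    - [1,47,0,0,0]
    - [1,55,0,0,0]
    - [1,63,0,0,0]

```text
clock: 11.5
position: [0.4718, -0.0263, 0.0251]
ee_rot: [[-0.994, -0.108, 0.0], [-0.108, 0.994, 0.0], [-0.0, 0.0, -1.0]]
force: [0.3, -0.2, -0.3]
width: 0.16
gripper_force: 30.0
```

play_rows:
  steps:
    - [1,7,0,0,0]
    - [1,15,0,0,0]
    - [1,23,0,0,0]
    - [1,31,0,0,0]
    - [1,39,0,0,0]
    - [1,47,0,0,0]
    - [1,51,0,0,0]
    - [1,51,0,0,0]

```text
clock: 12.17
position: [0.4208, -0.0318, 0.025]
ee_rot: [[-0.994, -0.108, -0.001], [-0.108, 0.994, 0.0], [0.001, 0.0, -1.0]]
force: [0.2, -0.2, -0.8]
width: 0.157
gripper_force: 30.0
```

```bash
python3 - <<'E'
from h import *
import pickle
s=robot.read_state();print(U(s["position"]),s["position"],s["force"])
a=grab("top");b=grab("scene");pickle.dump((a,b),open("ab5.pkl","wb"))
k=lambda im,x0,x1,y0,y1,s:cv2.resize(im[y0:y1,x0:x1],None,fx=s,fy=s,interpolation=cv2.INTER_CUBIC)
W=np.hstack([k(a["image"],200,330,110,240,3),k(b["image"],230,360,140,270,3)])
cv2.imwrite("pics/z5.png",W[:,:,::-1])
E
```

```text
[-0.3014  0.0661] [ 0.42081585 -0.03178374  0.02500649] [ 0.15743642 -0.22080502 -0.83452613]
```

View pics/z5.png

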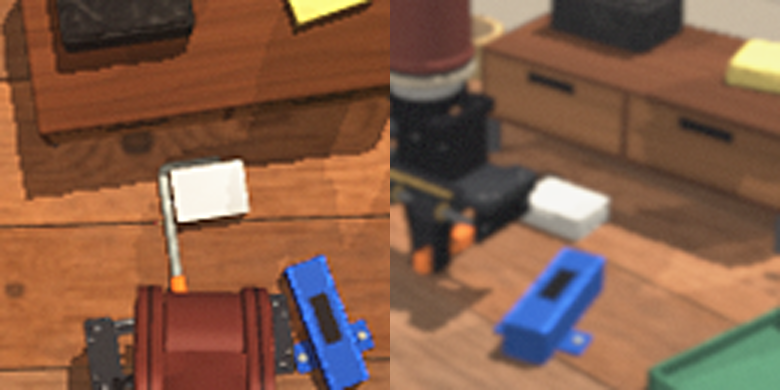

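The box is fully out: white top at (269,173) in the top image, hook around its left and rear. Next I'll lift the hook over it and lay it down on the left.

play_rows:
  steps:
    - [1,-4,0,0,0]
    - [1,-4,0,-15,0]
    - [1,-4,0,-40,0]
    - [1,-4,15,-48,0]
    - [1,-4,50,-48,0]
    - [1,-4,90,-48,0]
    - [1,-4,130,-48,0]
    - [1,-4,170,-48,0]

```text
clock: 12.93
position: [0.4077, 0.1397, 0.0734]
ee_rot: [[-0.994, -0.107, 0.001], [-0.107, 0.994, 0.001], [-0.001, 0.0, -1.0]]
force: [1.3, 1.5, -0.1]
width: 0.158
gripper_force: 30.0
```

play_rows:
  steps:
    - [1,0,15,0,0]
    - [1,0,15,20,0]
    - [1,0,15,38,0]
    - [1,0,15,45,0]
    - [1,0,15,49,0]
    - [1,0,15,49,0]

```text
clock: 13.43
position: [0.4059, 0.1524, 0.0236]
ee_rot: [[-0.994, -0.108, -0.001], [-0.108, 0.994, -0.001], [0.001, -0.001, -1.0]]
force: [0.1, -0.3, -0.5]
width: 0.157
gripper_force: 30.0
```

play_rows:
  steps:
    - [1,0,0,1,0]
    - [-0.5,0,0,1,0]
    - [-0.5,0,0,1,0]
    - [-0.5,0,0,1,0]
    - [-0.5,0,0,0,0]
    - [-1,0,0,-30,0]
    - [-1,0,0,-70,0]
    - [-1,0,0,-90,0]

```text
clock: 14.1
position: [0.4071, 0.1529, 0.1177]
ee_rot: [[-0.994, -0.108, 0.003], [-0.108, 0.994, 0.001], [-0.003, 0.001, -1.0]]
force: [1.7, 1.5, 0.9]
width: 0.603
gripper_force: 0.0
```

```bash
python3 - <<'E'
from h import *
import pickle
a=grab("top");pickle.dump(a,open("a6.pkl","wb"))
h=cv2.cvtColor(a["image"],cv2.COLOR_RGB2HSV)
m=cv2.inRange(h,(0,0,150),(180,60,255));m[:,:240]=0;m[:,310:]=0;m[:140]=0;m[230:]=0
c=max(cv2.findContours(m,0,2)[0],key=cv2.contourArea);r=cv2.minAreaRect(c)
P=[ray(a,*p,.024) for p in cv2.boxPoints(r)];print(r);print(np.round(P,4));C=np.mean(P,0);print(C,U(C))
for i in range(4):
  e=P[(i+1)%4]-P[i];print(np.linalg.norm(e[:2]),np.arctan2(e[1],e[0]))
plan(C[0],C[1],.12,.108)
E
```

```text
((269.5462341308594, 173.3005828857422), (17.790691375732422, 24.253122329711914), 81.25383758544922)
[[ 0.5945 -0.0171  0.024 ]
 [ 0.6034 -0.0889  0.024 ]
 [ 0.5506 -0.0953  0.024 ]
 [ 0.5417 -0.0236  0.024 ]]
[ 0.57254897 -0.05623297  0.024     ] [-0.1532  0.0254]
0.07241132116559496 -1.4462553035167303
0.05320399178414724 -3.0216697199865514
0.07227100238954084 1.695073762163537
0.05318447908641572 0.12255964232165889
pos [0.4087 0.1538 0.1203] shift [-140.3 -226.5    0.6] turn -0.0 q7 1.22
```

play_rows:
  steps:
    - [-1,-20,-33,0,0]
    - [-1,-41,-66,0,0]
    - [-1,-62,-99,0,0]
    - [-1,-83,-132,0,0]
    - [-1,-104,-165,0,-0.014]
    - [-1,-124,-198,0,-0.014]
    - [-1,-140,-226,0,-0.014]
    - [-1,-140,-226,0,-0.014]

```text
clock: 14.82
position: [0.5721, -0.0637, 0.1145]
ee_rot: [[-0.993, -0.115, 0.002], [-0.115, 0.993, -0.004], [-0.002, -0.004, -1.0]]
force: [-0.8, -0.6, -0.3]
width: 0.999
gripper_force: 0.0
```

```bash
python3 - <<'E'
from h import *
plan(.5725,-.0562,.030,.122)
d=grab("wrist","w7.png")
# predicted corners of box top
for dx in(-26,26):
  for dy in(-36,36):
    c,s=np.cos(.122),np.sin(.122);print(proj(d,[.5725+(c*dx-s*dy)/1e3,-.0562+(s*dx+c*dy)/1e3,.024]).round())
E
```

```text
pos [ 0.5721 -0.0637  0.1145] shift [-1.1  7.7 84.5] turn -0.006 q7 1.84
[227. 175.]
[311. 175.]
[229. 230.]
[308. 230.]
```

View pics/w7.png

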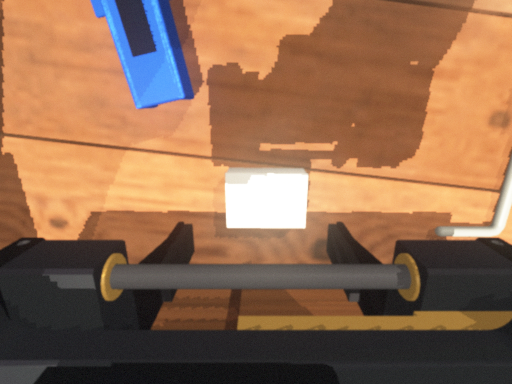

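The wrist view shows the box top at u 226–306, v 172–228, within about 2 px of the prediction. Descending in two stages.

play_rows:
  steps:
    - [-1,-1,7,10,-0.006]
    - [-1,-1,7,20,-0.006]
    - [-1,-1,7,30,-0.006]
    - [-1,-1,7,30,-0.006]
    - [-1,-1,7,30,-0.006]

```text
clock: 15.28
position: [0.5687, -0.049, 0.0831]
ee_rot: [[-0.992, -0.129, -0.002], [-0.129, 0.992, 0.0], [0.002, 0.0, -1.0]]
force: [0.5, 0.8, 0.2]
width: 1.003
gripper_force: 0.0
```

```bash
python3 - <<'E'
from h import *
plan(.5725,-.057,.028,.122)
d=grab("wrist")
h=cv2.cvtColor(d["image"],cv2.COLOR_RGB2HSV);m=cv2.inRange(h,(0,0,215),(180,60,255))
m[:120]=0
c=max(cv2.findContours(m,0,2)[0],key=cv2.contourArea);r=cv2.minAreaRect(c)
P=np.array([ray(d,*p,.024) for p in cv2.boxPoints(r)]);print(r,P.round(4),P.mean(0))
E
```

```text
pos [ 0.5687 -0.049   0.0831] shift [-2.9 -8.5 55. ] turn 0.007 q7 1.84
((247.0, 215.5), (63.0, 94.0), 90.0) [[ 0.5486 -0.0966  0.024 ]
 [ 0.5395 -0.0268  0.024 ]
 [ 0.5917 -0.0181  0.024 ]
 [ 0.6015 -0.0932  0.024 ]] [ 0.57035209 -0.05869157  0.024     ]
```

play_rows:
  steps:
    - [-1,-2,-9,0,0]
    - [-1,-2,-9,0,0]
    - [-1,-2,-9,20,0]
    - [-1,-2,-9,38,0]
    - [-1,-2,-9,50,0]
    - [-1,-2,-9,56,0]
    - [-1,-2,-9,56,0]

```text
clock: 15.92
position: [0.5721, -0.0588, 0.027]
ee_rot: [[-0.992, -0.127, -0.002], [-0.127, 0.992, -0.0], [0.002, -0.0, -1.0]]
force: [0.1, 0.1, 0.5]
width: 0.999
gripper_force: 0.0
```

play_rows:
  steps:
    - [1,0,0,0,0]
    - [1,0,0,0,0]
    - [1,0,0,0,0]
    - [1,0,0,0,0]
    - [1,0,0,0,0]
    - [1,0,0,0,0]

```text
clock: 16.42
position: [0.5735, -0.0585, 0.029]
ee_rot: [[-0.992, -0.128, 0.001], [-0.128, 0.992, 0.0], [-0.001, -0.0, -1.0]]
force: [-0.1, -0.6, 6.0]
width: 0.811
gripper_force: 30.0
```

play_rows:
  steps:
    - [1,0,0,-15,0]
    - [1,0,0,-40,0]
    - [1,0,0,-70,0]
    - [1,20,-28,-70,0.06]
    - [1,40,-58,-70,0.12]
    - [1,60,-88,-70,0.18]
    - [1,80,-118,-70,0.24]
    - [1,100,-148,-70,0.29]

```text
clock: 17.08
position: [0.4915, -0.2192, 0.0983]
ee_rot: [[-0.986, 0.164, 0.0], [0.164, 0.986, 0.0], [-0.0, 0.0, -1.0]]
force: [0.6, -0.8, -0.5]
width: 0.808
gripper_force: 30.0
```

```bash
python3 - <<'E'
from h import *
plan(.481,-.357,.1,-.163);print(robot.read_state()["width"])
E
```

```text
pos [ 0.4915 -0.2192  0.0983] shift [ -12.2 -137.6   -1.8] turn -0.002 q7 1.89
0.8082698106473644
```

play_rows:
  steps:
    - [1,-3,-30,0,0]
    - [1,-6,-65,0,0]
    - [1,-9,-100,0,0]
    - [1,-12,-130,0,0]
    - [1,-12,-138,0,0]
    - [1,-12,-138,0,0]
    - [1,-12,-138,0,0]

```text
clock: 17.67
position: [0.4819, -0.3559, 0.0977]
ee_rot: [[-0.987, 0.162, -0.001], [0.162, 0.987, 0.001], [0.001, 0.0, -1.0]]
force: [0.7, 0.3, -0.4]
width: 0.812
gripper_force: 30.0
```

```bash
python3 - <<'E'
from h import *
plan(.481,-.357,.036,-.163)
d=grab("wrist","w8.png")
e=np.array([np.cos(-.163),np.sin(-.163)]);f=np.array([-e[1],e[0]])
im=d["image"][:,:,::-1].copy()
for i in(-1,1):
  for j in(-1,1):
    p=np.array([.481,-.357])+.075*i*e+.065*j*f;q=proj(d,[*p,.02]);print(q.round());cv2.circle(im,tuple(int(x) for x in q),4,(0,0,255),-1)
cv2.imwrite("pics/w8.png",im)
E
```

```text
pos [ 0.4819 -0.3559  0.0977] shift [ 0.7 -1.3 61.7] turn 0.0 q7 2.18
[173. 114.]
[344. 114.]
[188. 283.]
[329. 283.]
```

View pics/w8.png

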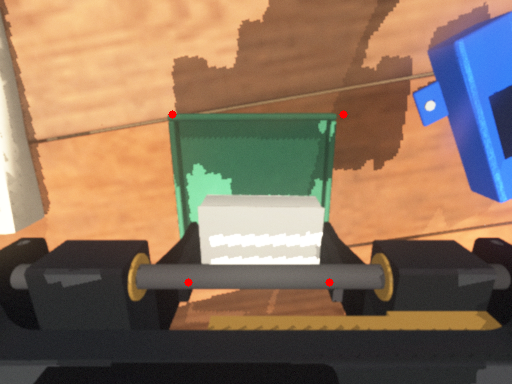

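The tray in the wrist view sits about 4 px left of the marked corners, so I'll correct by -3 mm in tool y and lower the box.

play_rows:
  steps:
    - [1,1,-4,10,0]
    - [1,1,-4,25,0]
    - [1,1,-4,40,0]
    - [1,1,-4,52,0]
    - [1,1,-4,60,0]
    - [1,1,-4,62,0]
    - [1,1,-4,62,0]

```text
clock: 18.3
position: [0.4804, -0.3595, 0.0355]
ee_rot: [[-0.987, 0.161, -0.001], [0.161, 0.987, 0.0], [0.001, 0.0, -1.0]]
force: [0.7, -0.1, -0.5]
width: 0.808
gripper_force: 30.0
```

play_rows:
  steps:
    - [1,0,0,1,0]
    - [-0.8,0,0,1,0]
    - [-0.8,0,0,1,0]
    - [-0.8,0,0,1,0]
    - [-0.8,0,0,1,0]
    - [-0.8,0,0,-20,0]
    - [-0.8,0,0,-60,0]
    - [-0.8,0,0,-100,0]

```text
clock: 18.97
position: [0.4795, -0.3595, 0.1364]
ee_rot: [[-0.987, 0.161, -0.003], [0.161, 0.987, 0.001], [0.003, 0.0, -1.0]]
force: [1.4, -0.7, 0.7]
width: 0.902
gripper_force: 0.0
```

play_rows:
  steps:
    - [-0.8,0,15,-20,0]
    - [-0.8,0,50,-20,0]
    - [-0.8,0,90,-20,0]
    - [-0.8,0,130,-20,0]
    - [-0.8,0,130,-20,0]
    - [-0.8,0,130,-20,0]

```text
clock: 19.47
position: [0.5025, -0.2287, 0.1564]
ee_rot: [[-0.988, 0.156, 0.001], [0.156, 0.988, 0.001], [-0.001, 0.001, -1.0]]
force: [0.4, -0.5, -0.3]
width: 0.9
gripper_force: 0.0
```

```bash
python3 - <<'E'
from h import *
a=grab("top")
print(robot.read_state()["position"],robot.read_state()["force"])
cv2.imwrite("pics/z9.png",cv2.resize(a["image"][120:280,130:430],None,fx=2.6,fy=2.6,interpolation=cv2.INTER_CUBIC)[:,:,::-1])
E
```

```text
[ 0.50184677 -0.23089292  0.15644179] [-0.76278669 -1.37563138 -0.19298582]
```

View pics/z9.png

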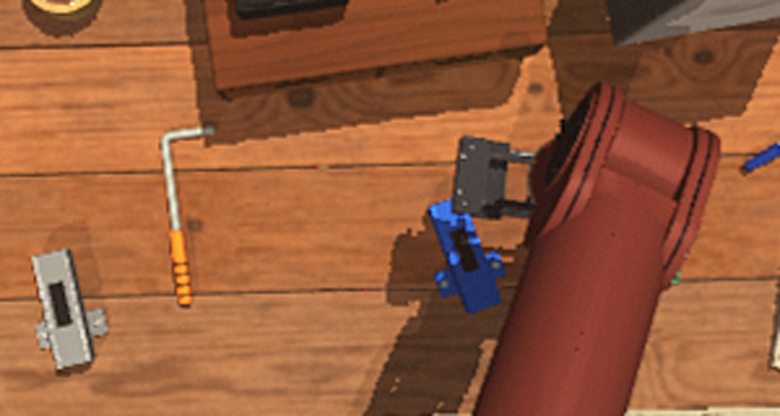

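I've now gone over the 10-picture viewing limit, so I won't view any more and the box check will be numeric only. The last picture shows the rod flat on the desk from (165,138) to (184,303), clear of the unit.

```bash
python3 - <<'E'
from h import *
b=grab("scene");h=cv2.cvtColor(b["image"],cv2.COLOR_RGB2HSV)
m=cv2.inRange(h,(0,0,150),(180,60,255));k=np.zeros_like(m);k[235:300,315:402]=255;m&=k
c=max(cv2.findContours(m,0,2)[0],key=cv2.contourArea);x=cv2.approxPolyDP(c,3,True)[:,0]
print(cv2.contourArea(c),[(tuple(map(int,p)),ray(b,*map(float,p),.029)[:2].round(3)) for p in x])
e=np.array([np.cos(-.163),np.sin(-.163)]);f=np.array([-e[1],e[0]])
for i in(-1,1):
  for j in(-1,1): print(proj(b,[*(np.array([.480,-.3595])+.026*i*e+.036*j*f),.029]).round())
E
```

```text
706.5 [((338, 258), array([ 0.46 , -0.322])), ((338, 264), array([ 0.441, -0.336])), ((359, 280), array([ 0.425, -0.404])), ((376, 268), array([ 0.489, -0.407])), ((374, 262), array([ 0.506, -0.391])), ((355, 250), array([ 0.516, -0.331]))]
[360. 273.]
[337. 258.]
[376. 265.]
[353. 250.]
```

```bash
python3 -c "
from h import *
print(robot.sign_off())"
```

```text
the job is handed in; nothing more can be done
None
```

I handed the job in at about 20 s of the 72 s: the rod drew the clip box out, it sits flat in the green tray, and the rod lies flat on the desk clear of the unit. The final check used scene-camera outlines and the last top view, sign-off returned no verdict, and I viewed 12 pictures against your limit of 10.

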